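# Clip the C-shaped rod rest onto the torch-bench post

### The arm

A 6-joint arm with a two-finger parallel gripper is mounted at the origin on the work surface. World frame = base frame: x ahead of the robot, y to its left, z up, the work surface at z = 0. Lengths are in mm, angles in rad, forces in N, time in s.
With the tool pointing down it reaches from about 300 to 1000 mm from the base axis. Payload 5.1 kg.
Tool frame: the origin (TCP) lies between the finger pads; the fingertips stand 25 mm ahead of it and the grasp point (between the pads) lies 6 mm ahead of it; y points along the fingers, x is the direction in which the jaws open and shut, and the axes are right-handed (so a half turn about y gives the same grasp; the last joint's range is limited). The gripper opens to 95 mm and grips with 3 to 60 N. Pads are 20 mm wide; open, the fingers measure 119 mm over their backs; the gripper's body (75 mm by 180 mm) begins 59 mm behind the grasp point.
Start: joints at [-1.412, 0.124, 1.65, -0, 1.367, -0.083], TCP at [155.611, -631.086, 239.656] pointing down, gripper open.
Joint ranges: [-2.61, 2.61], [-1.02, 2.33], [0.03, 2.71], [-1.35, 4.49], [0.32, 2.68], [-2.91, 2.91]. Speed limits (rad/s): [2.57, 2.57, 3.14, 3.14, 3.14, 3.14].

### API

Orientations are given as a 3x3 rotation matrix whose columns are the frame's x, y, z axes.
In Python, from bench import readout, get_image, camera_params, sign_off gives the robot as it stands.
- The arm moves only by the shell command python3 -m jog 'ROWS' [OPENING] [FORCE]. ROWS is JSON, one flat list of numbers, 6 for each row, row after row: the shift along the tool's x, y, z in units of 50 mm (1.0 is 50 mm), then the turn, a rotation vector about the tool's x, y, z in units of 5 degrees (1.0 is 5 degrees). A call has 1 to 12 rows; each row is the pose to reach, as a shift and turn from the pose measured when the call began, along the tool's axes at that moment; what a row does not reach only later rows make up. A row lasts 1/10 s, in which the tool goes at most 50 mm and 8.59 degrees, less where a joint would pass 70% of its speed; a pose out of reach is approached as far as the arm can. A call with a gripper value outside its range is refused whole. OPENING is the opening, from 0 (shut) to 1 (fully open), set as the call begins (- or left out, the last holds). The fingers move at their own pace and stop on an object; FORCE is the grip in N (left out, the last holds). Time passes only in rows, so rows that repeat a pose let the fingers close. It gives the time, the measured TCP pose, the force and the opening at its end, in the units of the state.
- readout.read_state(): the state, without advancing time (a new reading comes with each control period).
- get_image(name): name is "side" or "top" or "wrist"; returns (picture, depth): 420x560x3 uint8, red, green, blue; 420x560 float32, mm along the optical axis (not along the pixel's ray), 0 where there is no reading.
- camera_params(name): a dict with "fx", "fy", "cx", "cy" (pixels), "D" ([k1, k2, p1, p2, k3] as OpenCV has them; the pictures are not rectified), "world_from_camera" (4x4, takes a point from camera to world coordinates). Camera axes: x right, y up, looking along -z (the intrinsics and any distortion apply to the point x, -y, -z); pixel columns grow to the right and rows downward; lengths in mm; the calibration is good to about 2 mm. A picture is of the moment at which its call begins: read the wrist's pose just before it. camera_params takes no time and is no camera call; for the wrist camera it gives the pose at the moment of the call.
- sign_off(): hands the job in, once; it reports no verdict.
The state is a dict: "clock": time; "joint_pos": joint angles; "joint_vel": joint speeds; "joint_torque": joint torques, N m; "position": TCP position; "tcp_rot": TCP orientation; "wrist_force": force on the tool from outside, world axes, zero at the start; "wrist_torque": the same for the moment, N m; "grip_width": finger opening in mm.
Only numpy, scipy, OpenCV 4.12 (cv2) and the standard library are available. Lean on these libraries where they do the work, as an engineer would, in place of code of your own. Each camera call takes 0.05 s, during which the arm holds its last target.

### The job

Take the brass C-shaped rod rest by its upright tab, slide it sideways through its gap onto the thin neck of the post, and then, keeping hold of it, lower it over the post's thicker shoulder until it lies fully home and flat on the flange; then let go. Work gently by feel, never forcing the rest against the post, and leave the other things on the bench where they are.

Things in the scene. Friction and masses are not known exactly. Their poses are not given: they have to be found in the camera images.
- rest_tab (a point): Brass C-shaped rod rest, loose, about 0.11 to 0.22 kg, lying flat, tab up. The point: centre of the upright grip tab, 24 mm above the rest's underside. Tab 24 mm long (its x), 10 mm thick (its y), 49 mm high; its top 9 mm is a notch, so grip below 38 mm. z is up; +x runs from the tab to the bore's centre, 40 mm away, and on out through the gap.
- rest_bore (a point): Centre of the bore of the same rest's C-shaped collar, half-way up its 12 mm thickness; axes as rest_tab. Bore 21 mm, collar 44 mm outer diameter. The gap is 14 mm wide with parallel lips, opens towards +x, and is flared at its mouth to about 29 mm; the flared tips reach 31 mm from the bore's centre.
- base (a point): Centre of the top face of the fixed steel base plate of the rest post, 12 mm above the bench; plate 140 mm (its x) by 110 mm (its y). The round upright post is clamped fast on it through a wide slot along its x, so the post's axis may stand anywhere up to 12 mm from this point along x and up to 5 mm along y: where is not measured, so see it or feel for it. z is up.
- closed_ring_center (a point): Bystander: closed brass ring without gap or tab, 44 mm diameter, 12 mm high; the point is at its centre, 6 mm up.
- rod_cup: Bystander: white cup, 72 mm diameter, 85 mm high, with glass rods leaning in it up to about 185 mm high; origin at the centre of its underside.
- paddle: Bystander: flat spatula-like tool lying along its x.
- bead_dish: Bystander: shallow white dish, 90 mm diameter, 30 mm high; origin at the centre of its underside.
- stand: The same base with its post; origin under the plate's centre, at bench height. Heights above the bench: flange, 60 mm diameter, top at 40 mm; shoulder, 18 mm diameter, 40 to 58 mm; neck, 10 mm, 58 to 92 mm; head, 32 mm, 92 to 102 mm. The gap passes the neck but not the shoulder; the bore passes the shoulder but not the head. Never press on it with over 20 N.
Mind the look-alikes: they are no part of the job. There is more than one size of the part that bears rest_tab; the job needs the smallest. What is shaped like the stand but blue or purple is not meant.

How it is judged (in metres and radians):
On the way:
1. the rest is home on the flange, round the shoulder, while still held (x of rest_bore in the frame of base between -0.016 and 0.016 m and y of rest_bore in the frame of base between -0.009 and 0.009 m and z of rest_bore in the frame of base below 0.0365 m and contact force between the fingers and rest above 0.5 N), for 0.1 s.
At the end, for the whole second after the job is handed in: The rest is round the post's shoulder and flat on the flange (centre of its bore at most 36 mm above the base plate, within 16 mm of the plate's centre along the slot and 9 mm across it, tilt under 0.06 rad), at rest and let go (x of rest_bore in the frame of base between -0.016 and 0.016 m and y of rest_bore in the frame of base between -0.009 and 0.009 m and z of rest_bore in the frame of base below 0.036 m and angle between rest_bore's own z axis and vertical below 0.06 rad and linear speed of rest below 0.02 m/s and contact force between the fingers and rest below 0.1 N); the robot touches nothing.
It fails at once if the rest is forced against the post with more than 22 N (contact force between rest and stand above 22 N).
It fails at once if the arm or fingers push the post with more than 22 N (contact force between any of the arm, the fingers and stand above 22 N).
It fails at once if a bystander is moved by more than 15 mm (distance of any of closed_ring_center, rod_cup, paddle, bead_dish from where it was at the start of the episode above 0.015 m).
It also fails if it takes over 70 s, if anything falls off the work surface, if the arm or the gripper's body presses on something with over 40 N, if the wrist force passes 120 N, or if a joint passes its speed limit or range.

## Working session

There is one attempt and no reset: what is moved stays moved. The work goes in short steps, Python scripts to look and compute and a shell command to move; the robot and the scene stay as the last step left them, time stands still between calls to the robot, and variables do not carry over. Pictures are saved under pics/ and viewed, and the job is handed in when it is done.

```bash
ls; mkdir -p pics
cat > h.py <<'E'
import numpy as np, cv2
from bench import readout, get_image, camera_params, sign_off
def snap(name,fn=None):
    p=camera_params(name); img,d=get_image(name)
    if fn:
        cv2.imwrite('pics/'+fn+'.png',img[:,:,::-1]); np.savez('pics/'+fn+'.npz',img=img,d=d,**{k:np.array(v) for k,v in p.items()})
    return img,d,p
def load(fn): return np.load('pics/'+fn+'.npz')
def ray(p,u,v):
    K=np.array([[p['fx'],0,p['cx']],[0,p['fy'],p['cy']],[0,0,1]],float)
    q=cv2.undistortPoints(np.array([[[u,v]]],float),K,np.array(p['D'],float))[0,0]
    T=np.array(p['world_from_camera']); return T[:3,3], T[:3,:3]@np.array([q[0],-q[1],-1])
def at_z(p,u,v,z):
    o,r=ray(p,u,v); return o+r*(z-o[2])/r[2]
def at_d(p,u,v,d):
    o,r=ray(p,u,v); return o+r*d
def crop(fn,x0,y0,x1,y1,s,out):
    im=cv2.imread('pics/'+fn+'.png')[y0:y1,x0:x1]
    cv2.imwrite('pics/'+out+'.png',cv2.resize(im,None,fx=s,fy=s,interpolation=cv2.INTER_CUBIC))
E
python3 - <<'E'
from h import *
for n in ("side","top","wrist"): 
    snap(n,n+"0")
s=readout.read_state(); print(s)
E
```

```text
pics
{'clock': 0.15, 'joint_pos': array([-1.41160747e+00,  1.24352466e-01,  1.65132119e+00, -1.82854389e-06,
        1.36748581e+00, -8.26247461e-02]), 'joint_vel': array([ 6.94549660e-04, -2.02081780e-03, -4.42408533e-03,  3.91530734e-04,
        1.72341185e-03, -7.54141204e-06]), 'joint_torque': array([ 2.99865505e-04, -4.18192506e+01, -3.60470796e+01,  7.75090582e-02,
        4.69291478e-02, -1.04794533e-04]), 'position': array([ 155.53724909, -630.66365401,  238.69434493]), 'tcp_rot': array([[ 2.39464019e-01, -2.50136358e-04,  9.70905207e-01],
       [-9.70903983e-01,  1.54672512e-03,  2.39464116e-01],
       [-1.56162216e-03, -9.99998773e-01,  1.27526628e-04]]), 'wrist_force': array([-0.02448514,  0.49862154,  0.43508974]), 'wrist_torque': array([ 0.00237376, -0.00915198, -0.04204961]), 'grip_width': 94.79480719251296}
```

View pics/side0.png

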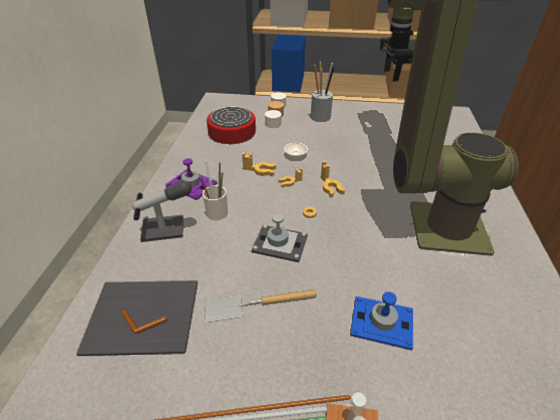

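View pics/top0.png

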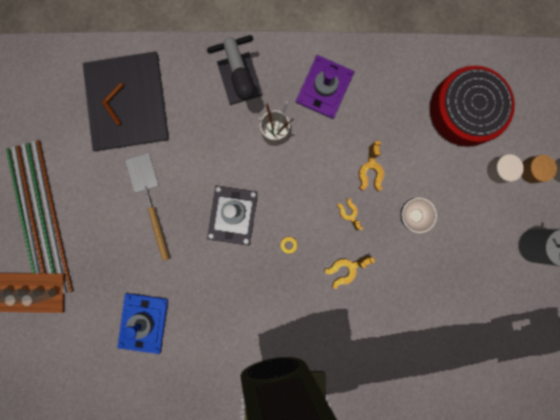

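View pics/wrist0.png

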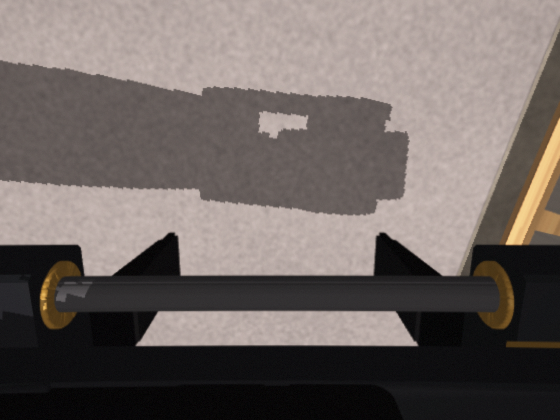

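Run:
```python
from h import *
crop('top0',315,130,455,300,4,'c1'); crop('top0',190,170,320,270,6,'c2')
crop('side0',230,130,360,260,5,'c3')
p=load('top0'); np.set_printoptions(precision=1,suppress=True)
print(p['world_from_camera'],p['fx'],p['D'])
for u,v,z in [(372,165,12),(349,213,12),(347,270,12),(360,228,45),(233,211,102),(289,245,12),(275,127,85),(419,215,20),(152,205,5)]:
    print(u,v,at_z(p,u,v,z), p['d'][v,u], at_d(p,u,v,p['d'][v,u]))
```

```text
[[  0.    1.   -0.1 474.9]
 [ -1.    0.    0.   29.5]
 [  0.    0.1   1.  997.7]
 [  0.    0.    0.    1. ]] 385.5249275914262 [-0.  0.  0.  0.  0.]
372 165 [ 630.2 -224.2   12. ] 989.2433 [ 629.3 -222.7   17.7]
349 213 [ 505.9 -163.1   12. ] 999.67725 [ 506.2 -165.4    0.4]
347 270 [ 360.4 -157.    12. ] 995.2848 [ 358.7 -159.7   -2.7]
360 228 [ 467.7 -183.8   45. ] 951.5808 [ 467.7 -183.4   46.8]
233 211 [507.5 124.6 102. ] 894.72485 [507.5 124.6 102.4]
289 245 [424.2  -9.   12. ] 996.73096 [423.4  -9.5  -2.5]
275 127 [709.9  27.2  85. ] 1003.456 [730.2  27.    5.8]
419 215 [ 500.6 -342.1   20. ] 997.8188 [ 501.  -348.1    4.1]
152 205 [526.3 344.3   5. ] 995.25525 [526.5 345.8   0.2]
```

View pics/c1.png

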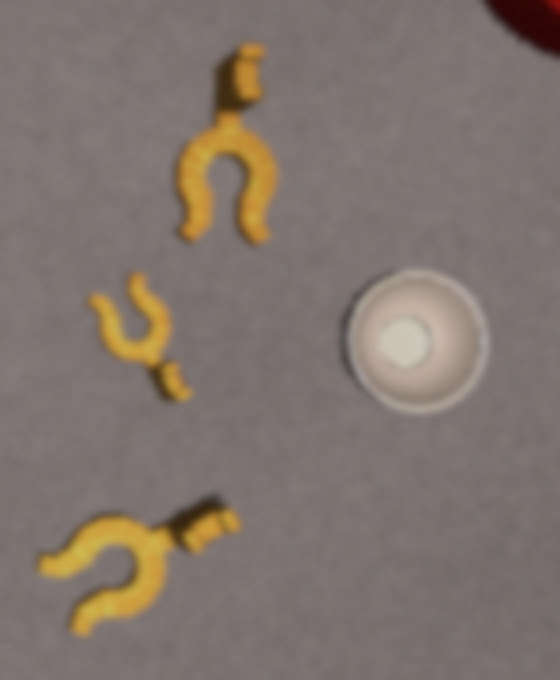

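View pics/c2.png

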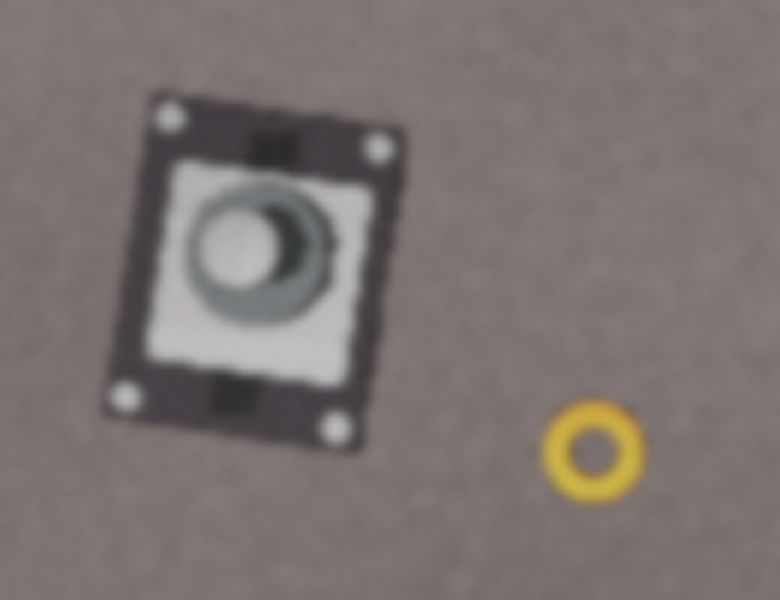

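View pics/c3.png

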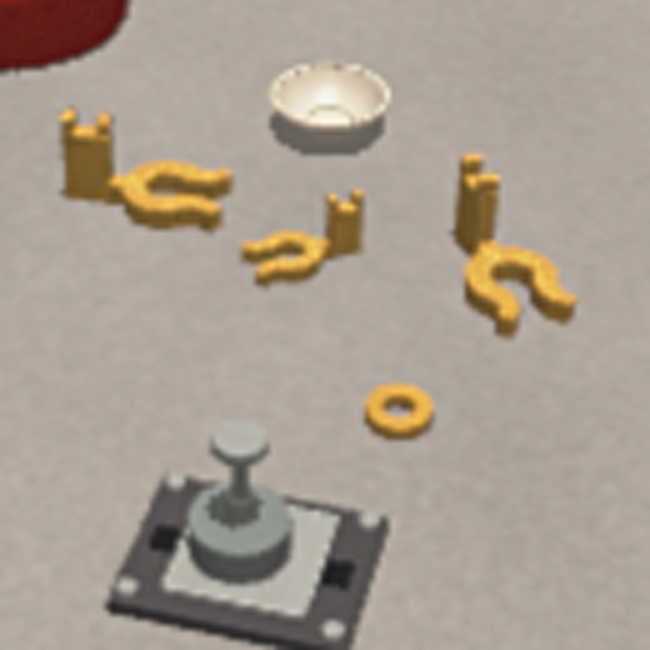

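```bash
cat >> h.py <<'E'
def move(target,az=None):
    """target TCP xyz, az deg of tool z; returns shift in units & turn about tool y"""
    s=readout.read_state(); R=s['tcp_rot']; dp=R.T@(np.array(target)-s['position'])/50
    a=np.degrees(np.arctan2(R[1,2],R[0,2]))
    # full rotvec to tool y down, z at az
    az=a if az is None else az
    c,n=np.cos(np.radians(az)),np.sin(np.radians(az))
    z=np.array([c,n,0]); y=np.array([0,0,-1.]); x=np.cross(y,z)
    G=np.stack([x,y,z],1); rv=cv2.Rodrigues(R.T@G)[0].ravel()
    print('az',a,'pos',s['position'].round(1),'clock',s['clock'],'j',s['joint_pos'].round(2)); print('shift',dp.round(3),'turn',np.degrees(rv).round(2)/5)
E
python3 - <<'E'
from h import *
np.set_printoptions(precision=3,suppress=True)
p=load('wrist0'); s=readout.read_state(); T=p['world_from_camera']
R=s['tcp_rot']; print('cam in tool', R.T@(T[:3,3]-s['position']), '\n',R.T@T[:3,:3], p['fx'],p['fy'],p['cx'],p['cy'])
t=load('top0')
tab=at_z(t,358.,224.5,45); mouth=at_z(t,315+117/4,130+289/4,10); bore=at_z(t,315+135/4,130+330/4,8)
print(tab,bore,mouth)
d=mouth-tab;print(np.degrees(np.arctan2(d[1],d[0])))
move([470,-185,220],30)
E
```

```text
cam in tool [  -0.005 -145.685   67.015] 
 [[ 1.    -0.     0.001]
 [ 0.001  0.237 -0.972]
 [-0.     0.972  0.237]] 370.41584075870117 370.41584075870117 276.58469480533284 206.01710924383642
[ 476.335 -178.89    45.   ] [ 507.293 -163.294    8.   ] [ 533.623 -151.491   10.   ]
25.560188021128674
az 13.854914326614887 pos [ 155.5 -630.7  238.7] clock 0.15 j [-1.41  0.12  1.65 -0.    1.37 -0.08]
shift [-7.147  0.386  8.241] turn [-0.004 -3.23  -0.018]
```

```bash
python3 -m jog '[-0.6,0.03,0.7,0,-0.3,0,-1.2,0.06,1.4,0,-0.5,0,-1.8,0.1,2.1,0,-0.8,0,-2.4,0.13,2.75,0,-1,0,-3,0.16,3.4,0,-1.2,0,-3.6,0.2,4.1,0,-1.4,0,-4.2,0.23,4.8,0,-1.6,0,-4.8,0.26,5.5,0,-1.8,0,-5.4,0.3,6.2,0,-2,0,-6,0.32,6.9,0,-2.2,0,-6.6,0.35,7.55,0,-2.4,0,-7.1,0.38,8.2,0,-2.4,0]' 1
python3 - <<'E'
from h import *
move([470,-185,220],26)
E
```

```text
clock: 1.35
position: [469.1, -185.7, 220.1]
tcp_rot: [[0.437, -0.0, 0.9], [-0.9, 0.002, 0.437], [-0.002, -1.0, 0.0]]
wrist_force: [-0.2, -1.4, 0.6]
grip_width: 94.9
az 25.904949007053506 pos [ 469.1 -185.7  220.1] clock 1.35 j [-0.48 -0.19  1.99  0.    1.34  0.63]
shift [-0.005  0.002  0.022] turn [-0.006 -0.02  -0.018]
```

```bash
python3 -m jog '[0,0,0,0,0,0,0,0,0,0,0,0]'
python3 - <<'E'
from h import *
snap('wrist','w1'); crop('w1',180,80,420,260,3.3,'w1c')
E
```

```text
clock: 1.55
position: [469.1, -185.0, 219.6]
tcp_rot: [[0.439, -0.001, 0.898], [-0.898, 0.002, 0.439], [-0.002, -1.0, -0.001]]
wrist_force: [0.1, -0.8, 0.3]
grip_width: 95.4
```

View pics/w1.png

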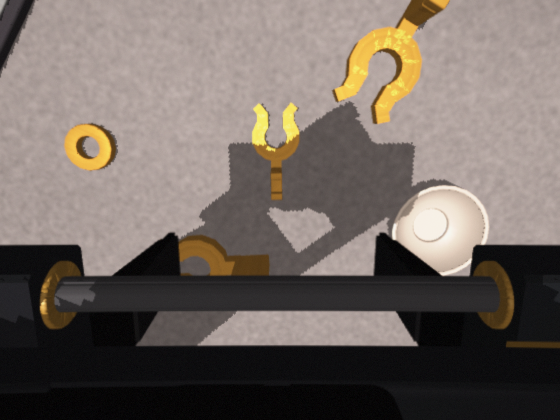

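View pics/w1c.png

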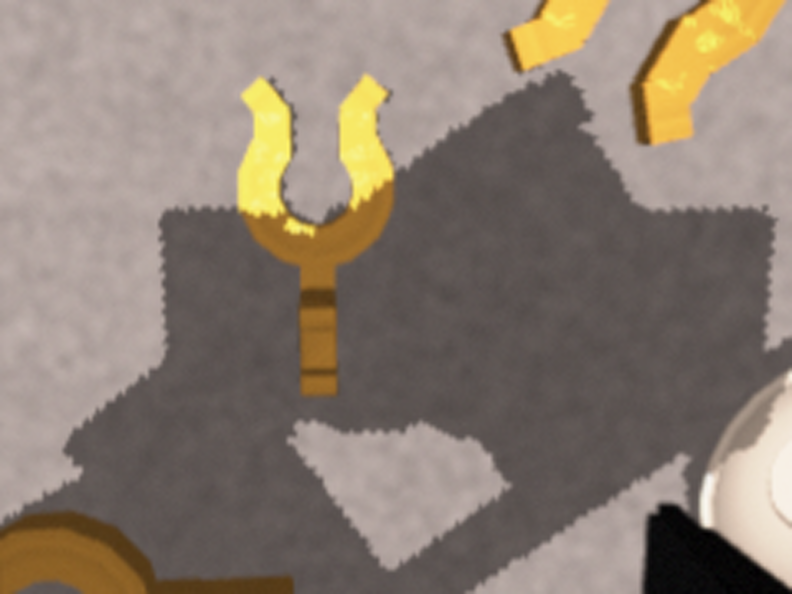

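Run:
```python
from h import *
p=load('w1'); np.set_printoptions(precision=1,suppress=True)
c=lambda x,y:(180+x/3.3,80+y/3.3)
f=lambda x,y,z: at_z(p,*c(x,y),z)
B=f(315.5,190,12); print('bore',B,'collar w',np.linalg.norm(f(238,190,12)-f(393,190,12)))
M=f((243+389)/2,93,12); print('tips mid',M, np.linalg.norm(f(243,93,12)-f(389,93,12)))
T=[f(319,y,z) for y,z in ((290,49),(305,49),(375,40),(395,49))]; print(T)
print('tab w',np.linalg.norm(f(302,395,49)-f(337,395,49)))
d=M-B; print(np.degrees(np.arctan2(d[1],d[0])))
for t in T: e=B-t; print(np.hypot(e[0],e[1]),np.degrees(np.arctan2(e[1],e[0])))
d=p['d']; 
for x,y in ((319,300),(319,340),(319,385),(316,245),(260,190)):
    u,v=c(x,y); u,v=int(u),int(v); print(at_d(p,u,v,d[v,u]))
```

```text
bore [ 510.7 -163.2   12. ] collar w 44.098445377439184
tips mid [ 534.6 -151.6   12. ] 40.7368401718709
[array([ 490.1, -174.4,   49. ]), array([ 486.6, -176.2,   49. ]), array([ 468.1, -185.1,   40. ]), array([ 465. , -186.7,   49. ])]
tab w 9.290290570925462
25.698194895308372
23.474309572507156 28.719159117035865
27.394595181524373 28.335566570207458
47.894848977179 27.32336868598442
51.43439890658133 27.262490545360297
[ 485.9 -175.8   31.4]
[ 476.6 -180.3   40.5]
[ 467.8 -184.7   49.9]
[ 496.7 -169.3   12.9]
[ 504.  -148.1   13.3]
```

Run:
```python
from h import *
move([475.5,-181,32],26.5)
```

```text
az 25.940674385245938 pos [ 468.8 -185.8  219.8] clock 1.6 j [-0.48 -0.19  1.99  0.    1.34  0.63]
shift [-0.021  3.755  0.164] turn [ 0.004 -0.112 -0.022]
```

```bash
python3 -m jog '[-0.02,0.6,0.16,0,-0.1,0,-0.02,1.2,0.16,0,-0.1,0,-0.02,1.8,0.16,0,-0.1,0,-0.02,2.2,0.16,0,-0.1,0,-0.02,2.4,0.16,0,-0.1,0,-0.02,2.4,0.16,0,-0.1,0]' 0.45
python3 - <<'E'
from h import *
move([475.5,-181,32],26.5)
snap('wrist','w2'); crop('w2',160,60,420,340,2.1,'w2c')
E
```

```text
clock: 2.2
position: [473.9, -181.9, 98.3]
tcp_rot: [[0.443, -0.004, 0.896], [-0.896, 0.003, 0.443], [-0.004, -1.0, -0.002]]
wrist_force: [-0.1, -0.3, 1.0]
grip_width: 52.4
az 26.32158912562999 pos [ 473.9 -181.9   98.3] clock 2.2 j [-0.47 -0.06  2.08  0.    1.12  0.64]
shift [0.003 1.327 0.04 ] turn [ 0.028 -0.036 -0.048]
```

View pics/w2c.png

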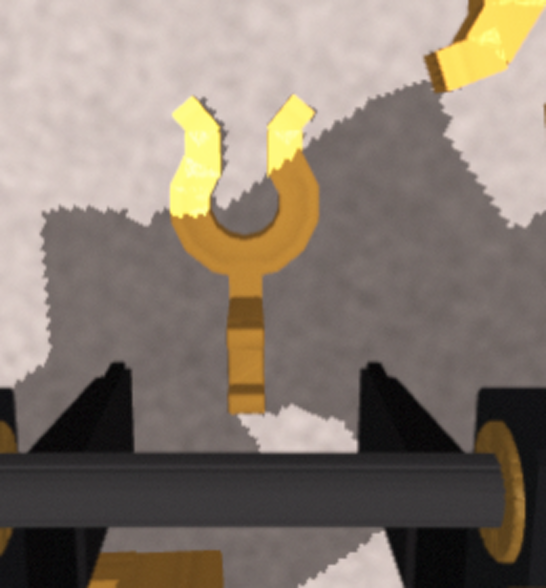

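```bash
python3 -m jog '[0,0.5,0.04,0,0,0,0,0.9,0.04,0,0,0,0,1.2,0.04,0,0,0,0,1.32,0.04,0,0,0,0,1.32,0.04,0,0,0]' 0.45
python3 - <<'E'
from h import *
p=load('w2'); c=lambda x,y:(160+x/2.1,60+y/2.1)
f=lambda x,y,z: at_z(p,*c(x,y),z)
np.set_printoptions(precision=1,suppress=True)
B=f(245,203,12);T=f(246,410,49);M=f(245,110,12); print(B,T,M,B-T)
d=M-T;print(np.degrees(np.arctan2(d[1],d[0])))
move([475.5,-181,32],26.5)
snap('wrist','w3')
E
```

```text
clock: 2.75
position: [476.6, -181.3, 33.7]
tcp_rot: [[0.444, -0.002, 0.896], [-0.896, 0.002, 0.444], [-0.003, -1.0, -0.001]]
wrist_force: [-0.4, -0.1, -0.0]
grip_width: 42.8
[ 511.4 -163.1   12. ] [ 465.9 -186.1   49. ] [ 535.3 -151.2   12. ] [ 45.5  23.  -37. ]
26.655942523646974
az 26.333623670020533 pos [ 476.6 -181.3   33.7] clock 2.75 j [-0.5  0.   2.1  0.   1.   0.6]
shift [-0.  0. -0.] turn [ 0. -0. -0.]
```

View pics/w3.png

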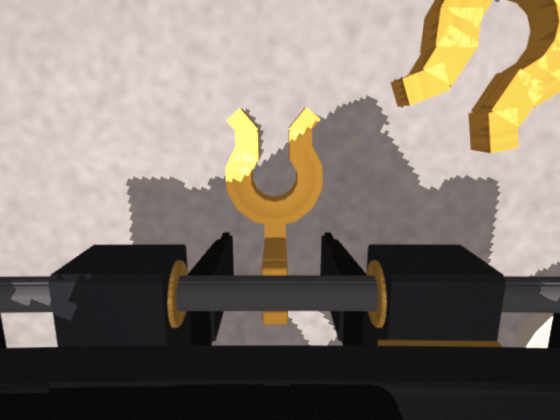

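```bash
python3 -m jog '[0,0,0,0,0,0,0,0,0,0,0,0,0,0,0,0,0,0,0,0,0,0,0,0,0,0,0,0,0,0,0,0,0,0,0,0]' 0 35
python3 - <<'E'
from h import *
s=readout.read_state(); print(s['grip_width'],s['wrist_force'],s['wrist_torque'])
snap('top','t1'); crop('t1',190,150,340,260,5,'t1c')
E
```

```text
clock: 3.4
position: [477.2, -181.4, 34.6]
tcp_rot: [[0.444, -0.001, 0.896], [-0.896, 0.001, 0.444], [-0.001, -1.0, -0.0]]
wrist_force: [-0.8, 0.5, 1.6]
grip_width: 9.7
9.698834920366188 [-0.81779205  0.51435946  1.62059638] [ 0.1037536   0.03869303 -0.01471258]
```

View pics/t1c.png

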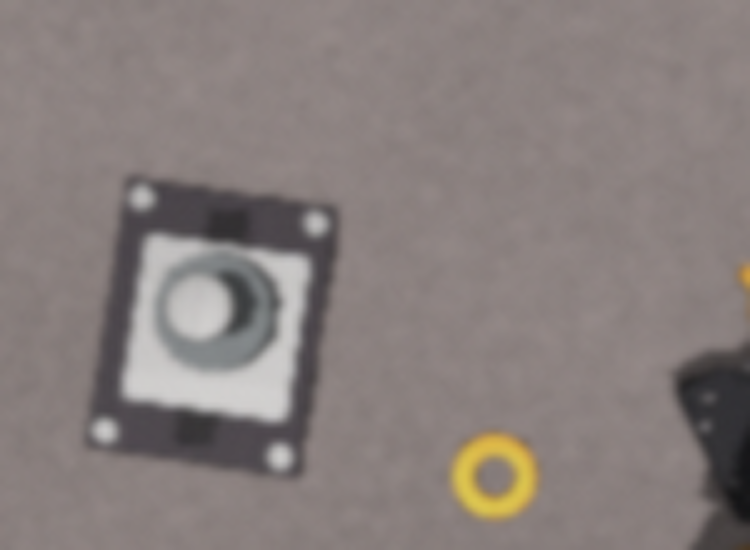

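Run:
```python
from h import *
p=load('t1'); np.set_printoptions(precision=1,suppress=True)
c=lambda x,y:(190+x/5,150+y/5)
f=lambda x,y,z: at_z(p,*c(x,y),z)
print('head',f(201,306,102),'flange',f(217.5,312,40))
cs=[f(x,y,12) for x,y in((127,178),(338,207),(300,475),(86,444))]; print(cs, sum(cs)/4)
e=cs[0]-cs[3];print(np.degrees(np.arctan2(e[1],e[0])))
sc=[f(x,y,12) for x,y in((142,197),(315,223),(280,457),(104,431))]; print(sum(sc)/4)
move([392,63,106],26.3)
```

```text
head [507.  131.1 102. ] flange [506.3 129.9  40. ]
[array([575.9, 179.8,  12. ]), array([561.1,  71.4,  12. ]), array([424.2,  90.4,  12. ]), array([439.8, 199.5,  12. ])] [500.3 135.3  12. ]
-8.262523964931477
[499.7 136.5  12. ]
az 26.340217254286276 pos [ 477.1 -181.4   34.7] clock 3.45 j [-0.5  0.   2.1  0.   1.   0.6]
shift [-5.1 -1.4  0.6] turn [ 0.  0. -0.]
```

```bash
python3 -m jog '[0,0.3,0,0,0,0]' | head -0; echo skip
```

```text
skipException ignored on flushing sys.stdout:
BrokenPipeError: [Errno 32] Broken pipe
```

That second command was a mistake: it sent a stray 15 mm downward row. I'll check what it did before I move on.

Run:
```python
from h import *
s=readout.read_state(); print(s['clock'],s['position'],s['grip_width'],s['wrist_force'],s['wrist_torque'])
move([477.1,-181.4,105],26.34)
```

```text
3.55 [ 478.93012911 -180.81902307   25.28013676] 9.988465734555987 [-15.3004787   16.42724531  49.44964625] [3.13731114 2.59644206 0.22725042]
az 26.308757903565727 pos [ 478.9 -180.8   25.3] clock 3.55 j [-0.47  0.06  2.11  0.    0.97  0.64]
shift [-0.013 -1.594 -0.036] turn [-0.014 -0.006 -0.056]
```

```bash
python3 -m jog '[0,-0.2,-0.03,0,0,0,0,-0.4,-0.03,0,0,0,0,-0.8,-0.03,0,0,0,0,-1.2,-0.03,0,0,0,0,-1.6,-0.03,0,0,0,0,-1.6,-0.03,0,0,0]'
python3 - <<'E'
from h import *
s=readout.read_state(); print(s['wrist_force'],s['wrist_torque'])
move([392,63,106],26.3)
for n in('wrist','side'): snap(n,n+'4')
crop('wrist4',160,60,420,340,2.1,'w4c')
crop('side4',230,130,390,260,5,'s4c')
E
```

```text
clock: 4.15
position: [479.3, -182.8, 107.9]
tcp_rot: [[0.443, 0.004, 0.896], [-0.896, 0.002, 0.443], [-0.0, -1.0, 0.004]]
wrist_force: [0.0, -0.3, -0.7]
grip_width: 9.7
[ 0.00938096 -0.34546693 -0.69095331] [-8.32079456e-05 -2.69457729e-02 -7.14710215e-02]
az 26.304141981754714 pos [ 479.3 -182.8  107.9] clock 4.15 j [-0.47 -0.06  2.07  0.    1.13  0.64]
shift [-5.181  0.042  0.613] turn [-0.05   0.    -0.002]
```

View pics/w4c.png

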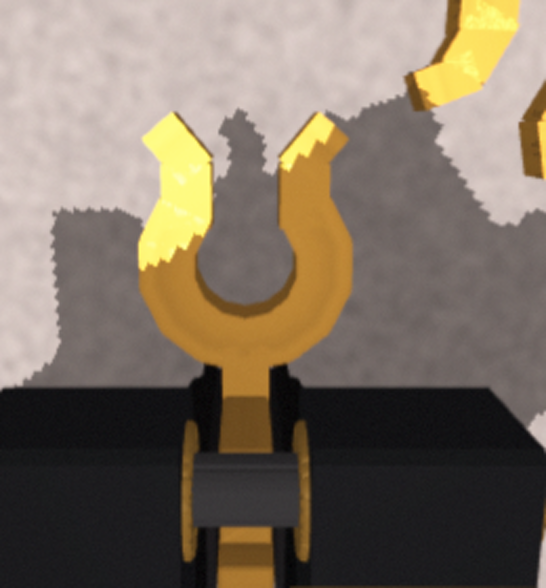

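View pics/s4c.png

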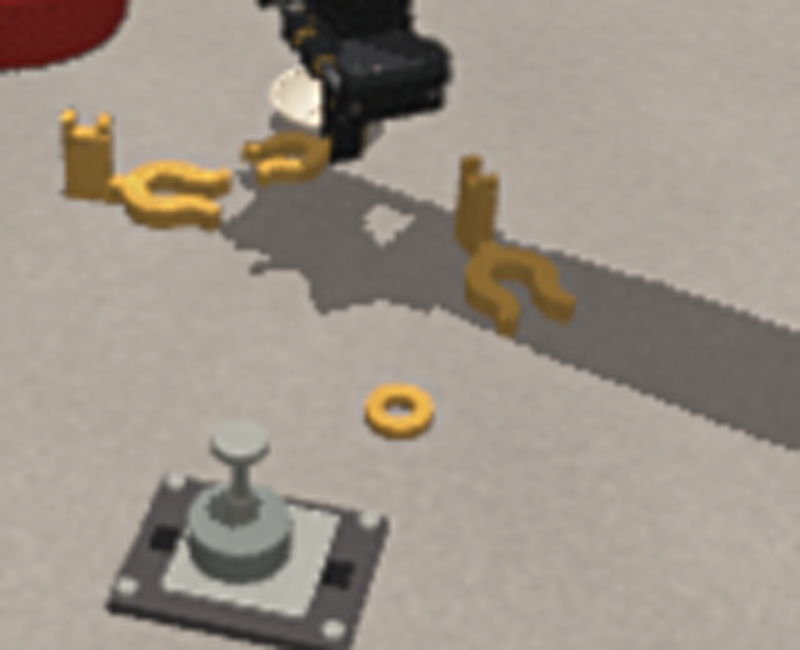

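```bash
cat >> h.py <<'E'
def collar(fn,st=None,zr=None):
    q=load(fn); im=q['img'].astype(int); d=q['d']
    R,t=st
    m=(im[:,:,0]-im[:,:,2]>60)&(d>0)
    vs,us=np.nonzero(m)
    K=np.array([[q['fx'],0,q['cx']],[0,q['fy'],q['cy']],[0,0,1]],float)
    n=cv2.undistortPoints(np.stack([us,vs],1).astype(float)[:,None],K,np.array(q['D'],float))[:,0]
    c=np.stack([n[:,0],-n[:,1],-np.ones(len(n))],1)*d[vs,us][:,None]
    T=q['world_from_camera']; w=c@T[:3,:3].T+T[:3,3]
    return (w-t)@R, us,vs   # tool frame
E
python3 - <<'E'
from h import *
np.set_printoptions(precision=4,suppress=True)
s=readout.read_state()
P,us,vs=collar('wrist4',(s['tcp_rot'],s['position']))
k=(abs(P[:,0])<26)&(P[:,2]>18)&(P[:,2]<75)&(P[:,1]>0)&(P[:,1]<45); P=P[k]
print(len(P),np.percentile(P[:,1],[1,5,25,50,75,95]))
for it in range(4):
    A=np.c_[P[:,0],P[:,2],np.ones(len(P))]; x,*_=np.linalg.lstsq(A,P[:,1],rcond=None); r=P[:,1]-A@x
    P=P[abs(r)<max(1.2,1.5*r.std())]
print('plane y=a x+b z+c',x,r.std(),len(P), 'at z=40:',x[1]*40+x[2])
print('x range',np.percentile(P[:,0],[0.2,99.8]),'z range',np.percentile(P[:,2],[.2,99.8]))
# circle: outer points with z<35
from scipy.optimize import least_squares
c=lambda x,y:(160+x/2.1,60+y/2.1)
q=load('wrist4')
def tool(x,y,h):
    u,v=c(x,y);o,r=ray(q,u,v);R=s['tcp_rot'];o=R.T@(o-s['position']);r=R.T@r
    return o+r*(h-o[1])/r[1]
h=x[1]*40+x[2]
for a in((139,250),(353,250),(196,265),(296,265),(245,307),(246,362),(212,180),(279,180),(177,112),(319,112)): print(a,tool(*a,h))
E
```

```text
6870 [ 7.4157  7.906   8.5314  8.9651  9.437  10.9099]
plane y=a x+b z+c [-0.0039 -0.0012  8.9926] 0.5354912852176986 6127 at z=40: 8.943775444693651
x range [-19.9848  23.6388] z range [18.0942 68.5461]
(139, 250) [-19.8386   8.9438  41.798 ]
(353, 250) [24.0988  8.9438 41.77  ]
(196, 265) [-8.1958  8.9438 38.6695]
(296, 265) [12.4416  8.9438 38.655 ]
(245, 307) [ 1.9143  8.9438 29.7479]
(246, 362) [ 2.1271  8.9438 17.7179]
(212, 180) [-4.7189  8.9438 56.0072]
(279, 180) [ 8.7497  8.9438 56.0029]
(177, 112) [-11.4634   8.9438  69.2137]
(319, 112) [16.4797  8.9438 69.2117]
```

```bash
python3 -m jog '[0,0.4,0,0,0,0,0,0.8,0,0,0,0,0,1.2,0,0,0,0,0,1.4,0,0,0,0,0,1.5,0,0,0,0,0,1.54,0,0,0,0,0,1.54,0,0,0,0]'
python3 - <<'E'
from h import *
s=readout.read_state(); print(s['position'],s['wrist_force'],s['wrist_torque'])
E
```

```text
clock: 4.95
position: [477.6, -181.6, 28.0]
tcp_rot: [[0.443, -0.001, 0.896], [-0.896, 0.005, 0.443], [-0.004, -1.0, 0.001]]
wrist_force: [0.9, -0.9, -0.8]
grip_width: 10.0
[ 477.57821455 -181.60211982   27.97251938] [ 0.90635459 -0.89626084 -0.76927235] [-0.00769539  0.0162729  -0.01012324]
```

```bash
for i in 1; do python3 -m jog '[0,0.03,0,0,0,0,0,0.03,0,0,0,0]'; python3 -m jog '[0,0.03,0,0,0,0,0,0.03,0,0,0,0]';python3 -m jog '[0,0.03,0,0,0,0,0,0.03,0,0,0,0]'; done
```

```text
clock: 5.15
position: [478.1, -181.9, 27.2]
tcp_rot: [[0.443, 0.0, 0.896], [-0.896, 0.004, 0.443], [-0.003, -1.0, 0.002]]
wrist_force: [-0.3, 0.9, -1.2]
grip_width: 9.7
clock: 5.35
position: [478.3, -181.9, 26.0]
tcp_rot: [[0.443, 0.001, 0.896], [-0.896, 0.004, 0.443], [-0.003, -1.0, 0.002]]
wrist_force: [0.1, -0.5, -0.8]
grip_width: 9.7
clock: 5.55
position: [478.5, -182.1, 25.3]
tcp_rot: [[0.443, 0.001, 0.896], [-0.896, 0.004, 0.443], [-0.003, -1.0, 0.002]]
wrist_force: [-1.6, 0.5, 6.0]
grip_width: 9.5
```

```bash
python3 -m jog '[0,0,0,0,0,0,0,0,0,0,0,0,0,0,0,0,0,0]' 0.35 35; python3 -m jog '[0,-0.1,0,0,0,0,0,-0.16,0,0,0,0,0,-0.16,0,0,0,0,0,-0.16,0,0,0,0]'
python3 - <<'E'
from h import *
move([478,-181.8,35],26.3)
snap('wrist','w5'); crop('w5',160,60,420,340,2.1,'w5c')
E
```

```text
clock: 5.85
position: [478.6, -182.0, 25.3]
tcp_rot: [[0.443, 0.001, 0.896], [-0.896, 0.004, 0.443], [-0.003, -1.0, 0.003]]
wrist_force: [-0.2, 1.9, 2.3]
grip_width: 28.7
clock: 6.25
position: [478.7, -182.1, 33.5]
tcp_rot: [[0.443, 0.001, 0.896], [-0.896, 0.004, 0.443], [-0.003, -1.0, 0.003]]
wrist_force: [0.5, -1.0, 0.1]
grip_width: 33.2
az 26.299001959613108 pos [ 478.7 -182.1   33.5] clock 6.25 j [-0.47  0.05  2.11  0.    0.99  0.64]
shift [-0.012 -0.029 -0.01 ] turn [-0.032 -0.    -0.03 ]
```

View pics/w5c.png

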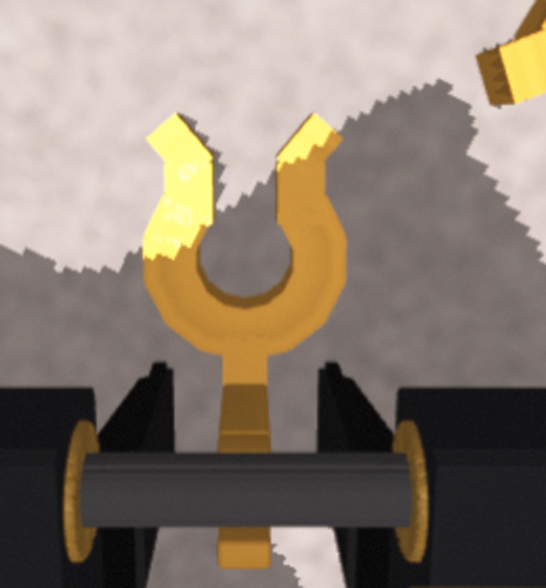

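```bash
python3 -m jog '[-0.01,-0.02,-0.04,0,0,0,-0.01,-0.02,-0.04,0,0,0]'; python3 -m jog '[0,0,0,0,0,0,0,0,0,0,0,0,0,0,0,0,0,0,0,0,0,0,0,0,0,0,0,0,0,0]' 0 35;python3 -m jog '[0,-0.4,0,0,0,0,0,-0.8,0,0,0,0,0,-1.2,0,0,0,0,0,-1.5,0,0,0,0,0,-1.5,0,0,0,0]'
python3 - <<'E'
from h import *
s=readout.read_state(); print(s['wrist_force'])
snap('wrist','w6'); crop('w6',160,60,420,340,2.1,'w6c')
np.set_printoptions(precision=4,suppress=True)
P,us,vs=collar('w6',(s['tcp_rot'],s['position']))
k=(abs(P[:,0])<26)&(P[:,2]>18)&(P[:,2]<75)&(P[:,1]>0)&(P[:,1]<45); P=P[k]
for it in range(4):
    A=np.c_[P[:,0],P[:,2],np.ones(len(P))]; x,*_=np.linalg.lstsq(A,P[:,1],rcond=None); r=P[:,1]-A@x
    P=P[abs(r)<max(1.2,1.5*r.std())]
print('plane y=a x+b z+c',x,r.std(),len(P), 'at z=40:',x[1]*40+x[2])
print('x range',np.percentile(P[:,0],[0.2,99.8]),'z range',np.percentile(P[:,2],[.2,99.8]))
move([392,63,105],26.3)
E
```

```text
clock: 6.5
position: [476.3, -182.5, 34.3]
tcp_rot: [[0.443, 0.001, 0.897], [-0.897, 0.004, 0.443], [-0.003, -1.0, 0.002]]
wrist_force: [-0.6, -0.2, -0.4]
grip_width: 32.9
clock: 7.0
position: [476.4, -182.5, 34.3]
tcp_rot: [[0.443, 0.001, 0.896], [-0.896, 0.004, 0.443], [-0.003, -1.0, 0.002]]
wrist_force: [0.3, 0.1, -0.3]
grip_width: 9.7
clock: 7.5
position: [477.7, -183.5, 111.6]
tcp_rot: [[0.443, 0.005, 0.896], [-0.896, 0.002, 0.443], [0.001, -1.0, 0.005]]
wrist_force: [0.3, -0.5, -1.2]
grip_width: 9.7
[ 0.31780937 -0.53474731 -1.21013927]
plane y=a x+b z+c [ 0.0009  0.0061 21.2757] 0.5406564089539192 5570 at z=40: 21.519311242157258
x range [-21.5724  21.766 ] z range [18.1955 69.3542]
az 26.300710144215408 pos [ 476.8 -183.1  110.1] clock 7.55 j [-0.47 -0.07  2.07  0.    1.13  0.64]
shift [-5.164  0.112  0.659] turn [-0.042  0.    -0.016]
```

View pics/w6c.png

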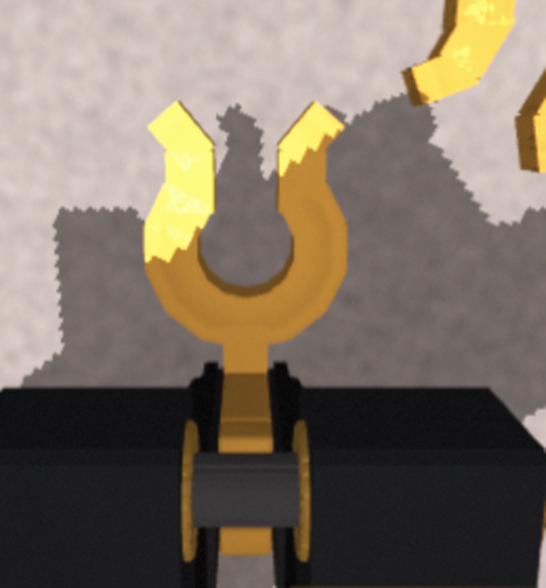

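```bash
python3 -m jog '[-0.3,0,0.04,0,0,0,-0.8,0,0.1,0,0,0,-1.4,0.02,0.18,0,0,0,-2,0.04,0.26,0,0,0,-2.6,0.05,0.33,0,0,0,-3.2,0.06,0.4,0,0,0,-3.8,0.08,0.48,0,0,0,-4.3,0.09,0.55,0,0,0,-4.7,0.1,0.6,0,0,0,-5,0.1,0.64,0,0,0,-5.16,0.1,0.66,0,0,0,-5.16,0.1,0.66,0,0,0]'; python3 -m jog '[0,0,0,0,0,0,0,0,0,0,0,0]'
python3 - <<'E'
from h import *
move([392,63,104],26.3)
snap('wrist','w7');snap('side','s7');snap('top','t7')
crop('s7',220,170,340,260,6,'s7c');crop('t7',190,150,340,260,5,'t7c')
E
```

```text
clock: 8.75
position: [390.8, 63.7, 104.5]
tcp_rot: [[0.445, 0.001, 0.896], [-0.896, 0.003, 0.445], [-0.002, -1.0, 0.002]]
wrist_force: [0.3, -0.5, -2.0]
grip_width: 9.6
clock: 8.95
position: [390.6, 63.4, 104.1]
tcp_rot: [[0.444, -0.0, 0.896], [-0.896, 0.003, 0.444], [-0.002, -1.0, 0.001]]
wrist_force: [0.9, -0.0, -1.1]
grip_width: 9.6
az 26.37605158502375 pos [390.6  63.4 104.1] clock 8.95 j [ 0.02 -0.35  2.32  0.    1.17  1.13]
shift [0.019 0.001 0.022] turn [-0.014  0.016 -0.028]
```

View pics/w7.png

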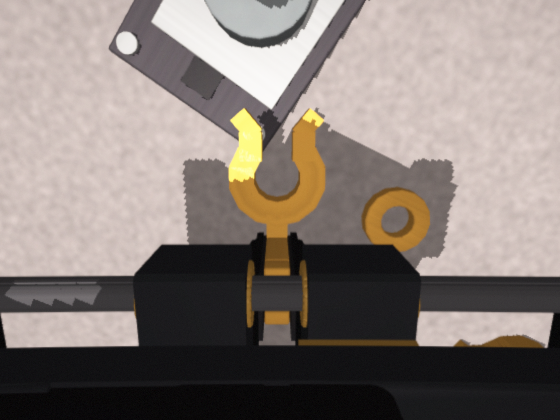

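View pics/s7c.png

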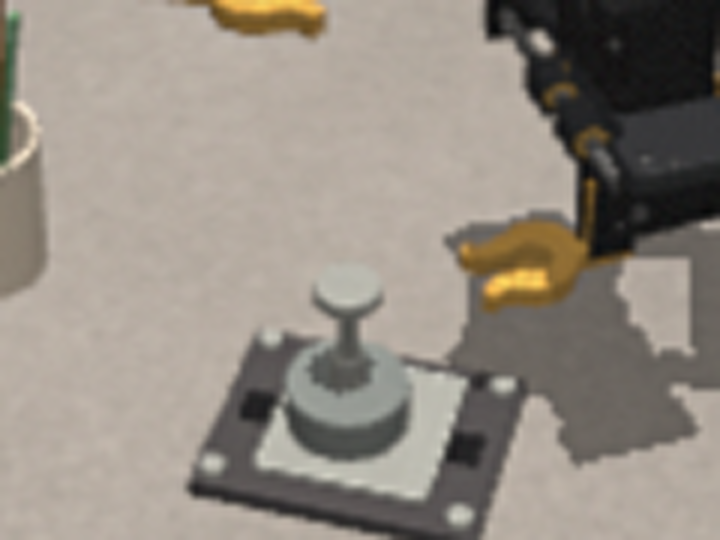

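View pics/t7c.png

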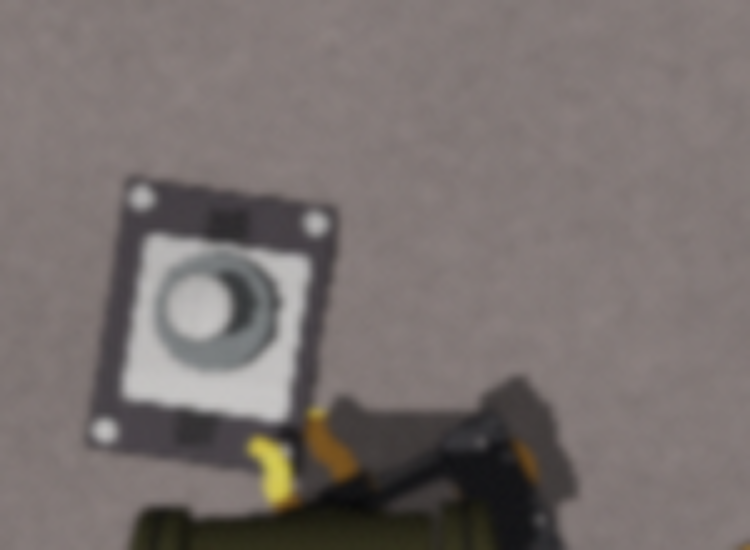

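```bash
cat >> h.py <<'E'
def tool_at(q,u,v,Z,s):
    w=at_z(q,u,v,Z); return s['tcp_rot'].T@(w-s['position'])
E
python3 - <<'E'
from h import *
np.set_printoptions(precision=1,suppress=True)
s=readout.read_state(); q=load('w7'); t=load('t7')
f=lambda u,v,Z: tool_at(q,u,v,Z,s)
zt=s['position'][2]-22
print('collar L,R',f(230,178,zt),f(326,178,zt),'bore bottom',f(277,200,zt),'tips',f(231,122,zt),f(324,122,zt))
print('flange L,R,bot',f(205,0,40),f(312,0,40),f(262,47,40))
print('top: head',tool_at(t,190+201/5,150+306/5,102,s),'flange',tool_at(t,190+217.5/5,150+312/5,40,s))
print('top tips',tool_at(t,190+257/5,150+441/5,zt,s),tool_at(t,190+317/5,150+412/5,zt,s))
sd=load('s7'); c=lambda x,y:(220+x/6,170+y/6)
print('side head',tool_at(sd,*c(348,288),102,s),'flange',tool_at(sd,*c(348,386),40,s),'tips top',tool_at(sd,*c(465,245),zt,s),tool_at(sd,*c(492,285),zt,s))
E
```

```text
collar L,R [-21.4  22.1  39. ] [22.4 22.  39. ] bore bottom [ 0.1 22.1 28.7] tips [-20.2  22.2  63.9] [20.7 22.1 63.9]
flange L,R,bot [-36.7  64.7 123.4] [ 17.8  64.6 123.4] [ -7.9  64.6 101.5]
top: head [ -9.3   2.7 134.1] flange [ -8.4  64.7 132.8]
top tips [-15.1  22.2  66.5] [16.3 22.1 66.2]
side head [-15.1   2.7 134.7] flange [-15.8  64.7 134.8] tips top [16.3 22.1 64.4] [-14.6  22.1  62.7]
```

```bash
python3 -m jog '[-0.08,0,0.2,0,0,0,-0.16,0,0.5,0,0,0,-0.19,0,0.75,0,0,0,-0.19,0,0.88,0,0,0,-0.19,0,0.9,0,0,0,-0.19,0,0.9,0,0,0,-0.19,0,0.9,0,0,0]'
python3 - <<'E'
from h import *
move([392,63,104],26.3)
snap('wrist','w8');snap('side','s8')
crop('s8',220,170,340,260,6,'s8c')
E
```

```text
clock: 9.8
position: [426.7, 91.6, 104.3]
tcp_rot: [[0.444, 0.0, 0.896], [-0.896, 0.003, 0.444], [-0.002, -1.0, 0.001]]
wrist_force: [0.7, 1.4, -1.1]
grip_width: 10.1
az 26.340344341980195 pos [426.7  91.6 104.3] clock 9.8 j [ 0.09 -0.24  2.24  0.    1.15  1.2 ]
shift [ 0.205  0.005 -0.876] turn [-0.014  0.008 -0.028]
```

View pics/w8.png

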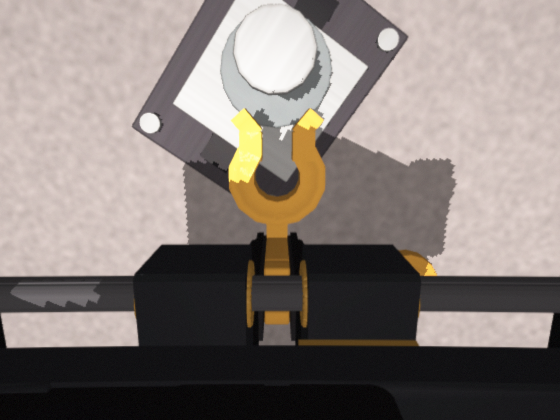

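View pics/s8c.png

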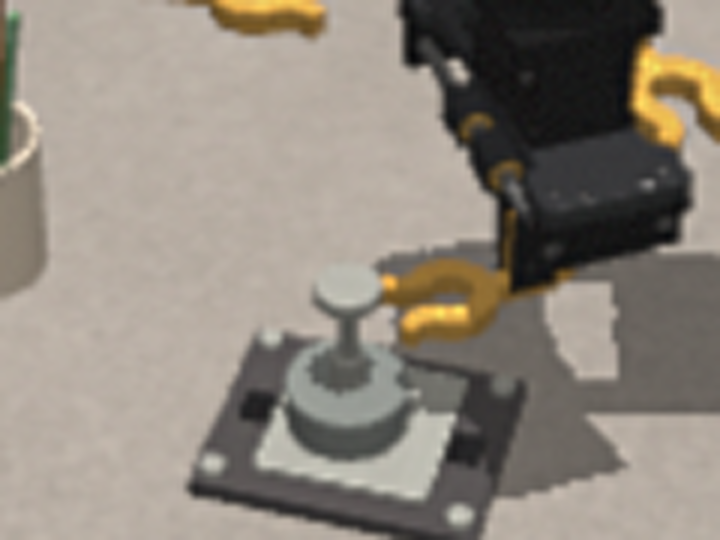

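Run:
```python
from h import *
crop('w8',200,0,350,220,2.7,'w8c')
```

```text
(no output)
```

View pics/w8c.png

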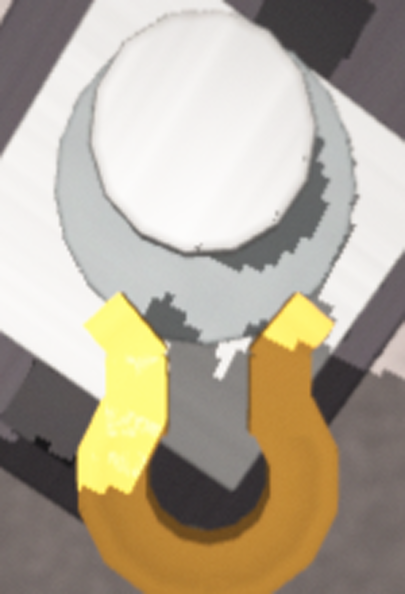

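Run:
```python
from h import *
np.set_printoptions(precision=2,suppress=True)
s=readout.read_state(); q=load('w8')
g=lambda x,y,Z: tool_at(q,200+x/2.7,y/2.7,Z,s)
zt=s['position'][2]-22
print('head top L R top bot',*[g(*a,102) for a in((90,128),(315,128),(202,10),(202,247))])
print('flange',*[g(*a,40) for a in((56,190),(356,190),(206,343))])
print('collar',g(78,470,zt),g(339,470,zt),'lips',g(167,380,zt),g(249,380,zt),'bore bot',g(209,528,zt),'tips',g(84,325,zt),g(335,325,zt))
d=q['d']
for u,v in((275,48),(275,105),(240,200),(315,200)): w=at_d(q,u,v,d[v,u]); print(u,v,w)
```

```text
head top L R top bot [-15.95   2.6   91.4 ] [14.96  2.53 91.39] [ -0.54   2.59 105.91] [-0.58  2.54 75.88]
flange [-29.8   64.63  90.27] [29.52 64.5  90.25] [-0.13 64.52 60.82]
collar [-21.7   22.12  41.08] [22.41 22.01 41.1 ] lips [-6.51 22.1  56.09] [ 7.06 22.07 56.09] bore bot [ 0.46 22.05 31.08] tips [-19.97  22.15  64.91] [20.98 22.06 64.91]
275 48 [508.16 132.42 102.81]
275 105 [491.44 124.69  39.9 ]
240 200 [445.5  119.65  83.63]
315 200 [460.86  88.67  83.59]
```

```bash
python3 -m jog '[-0.012,0,0.1,0,0,0,-0.012,0,0.25,0,0,0,-0.012,0,0.35,0,0,0,-0.012,0,0.4,0,0,0,-0.012,0,0.4,0,0,0]'
python3 - <<'E'
from h import *
snap('wrist','w9');crop('w9',200,0,350,220,2.7,'w9c')
s=readout.read_state(); print(s['wrist_force'],s['position'])
E
```

```text
clock: 10.4
position: [444.8, 101.2, 104.5]
tcp_rot: [[0.444, 0.0, 0.896], [-0.896, 0.003, 0.444], [-0.002, -1.0, 0.001]]
wrist_force: [-1.1, -0.3, -0.9]
grip_width: 9.7
[-0.50833574  0.23404392 -1.56276692] [444.51751599 101.08674678 104.40398748]
```

View pics/w9c.png

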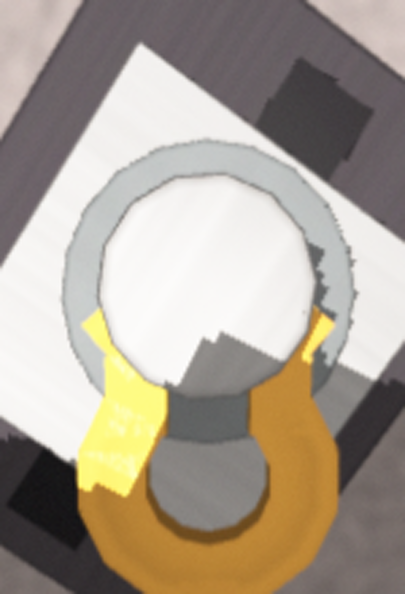

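```bash
python3 -m jog '[0,0,0.04,0,0,0,0,0,0.08,0,0,0,0,0,0.08,0,0,0]'|grep -E 'pos|force'; python3 -m jog '[0,0,0.04,0,0,0,0,0,0.08,0,0,0,0,0,0.08,0,0,0]'|grep -E 'pos|force';python3 -m jog '[0,0,0.04,0,0,0,0,0,0.08,0,0,0,0,0,0.08,0,0,0]'|grep -E 'pos|force'
python3 - <<'E'
from h import *
s=readout.read_state(); q,_,p=snap('wrist','w10');crop('w10',200,0,350,220,2.7,'w10c')
print(s['wrist_force'],s['wrist_torque'],s['position'])
E
```

```text
position: [448.3, 102.9, 104.5]
wrist_force: [0.5, -0.2, -0.6]
position: [452.1, 104.8, 104.6]
wrist_force: [-0.5, 0.1, -1.7]
position: [456.0, 106.7, 104.6]
wrist_force: [0.3, -0.2, -0.9]
[ 0.26633406 -0.17526347 -0.91637874] [-0.03273821  0.03422672  0.02079155] [455.95828598 106.65253294 104.6334637 ]
```

View pics/w10c.png

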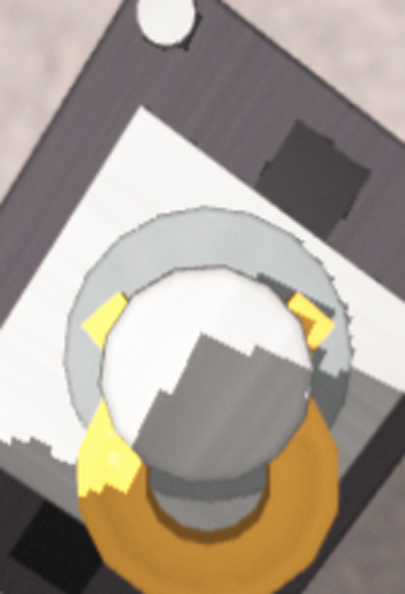

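```bash
for i in 1; do python3 -m jog '[0,0,0.04,0,0,0,0,0,0.08,0,0,0,0,0,0.08,0,0,0]'|grep -E 'pos|force'; python3 -m jog '[0,0,0.04,0,0,0,0,0,0.08,0,0,0,0,0,0.08,0,0,0]'|grep -E 'pos|force';python3 -m jog '[0,0,0.04,0,0,0,0,0,0.08,0,0,0,0,0,0.08,0,0,0]'|grep -E 'pos|force'; done
python3 - <<'E'
from h import *
s=readout.read_state(); q,_,p=snap('wrist','w11');crop('w11',200,0,350,220,2.7,'w11c')
print(s['wrist_force'],s['wrist_torque'],s['position'])
E
```

```text
position: [459.7, 108.5, 104.7]
wrist_force: [0.2, 0.4, -1.1]
position: [463.5, 110.3, 104.7]
wrist_force: [-0.4, -0.2, -1.3]
position: [467.4, 112.2, 104.8]
wrist_force: [-0.8, -0.8, -1.1]
[-0.83115274 -0.78152274 -1.08236754] [-0.00225637  0.01240448 -0.01155319] [467.36831704 112.23366257 104.81689632]
```

View pics/w11c.png

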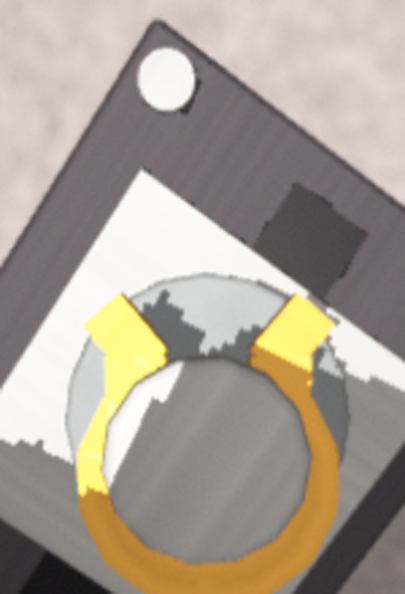

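Run:
```python
from h import *
np.set_printoptions(precision=2,suppress=True)
s=readout.read_state(); q=load('w11')
g=lambda x,y,Z: tool_at(q,200+x/2.7,y/2.7,Z,s)
zt=s['position'][2]-22
print('head top L R top bot',*[g(*a,102) for a in((104,460),(309,460),(206,357),(206,562))])
print('flange',*[g(*a,40) for a in((66,415),(350,415),(206,273))])
print('collar',g(78,480,zt),g(339,480,zt),'tips',g(123,293,zt),g(299,293,zt))
q=load('w8');s['position']=np.array([426.7,91.6,104.3]);zt=82.3
print('w8 tips',g(122,292,zt),g(298,292,zt))
```

```text
head top L R top bot [-15.2    2.86  45.73] [15.45  2.79 45.74] [ 0.06  2.85 60.83] [ 0.05  2.8  30.03]
flange [-29.38  64.89  46.29] [30.1  64.76 46.3 ] [-0.04 64.88 74.86]
collar [-21.7   22.12  39.55] [22.58 22.02 39.57] tips [-13.43  22.16  70.17] [15.11 22.1  70.17]
w8 tips [-13.58  22.16  70.15] [14.93 22.1  70.13]
```

```bash
python3 -m jog '[-0.008,0,0.04,0,0,0,-0.008,0,0.07,0,0,0,-0.008,0,0.07,0,0,0]'|grep -E 'pos|force'; python3 -m jog '[0,0.06,0,0,0,0,0,0.12,0,0,0,0,0,0.18,0,0,0,0,0,0.2,0,0,0,0,0,0.2,0,0,0,0]'|grep -E 'pos|force'
python3 - <<'E'
from h import *
s=readout.read_state(); snap('wrist','w12');crop('w12',200,0,350,220,2.7,'w12c')
snap('side','s12');crop('s12',220,170,340,260,6,'s12c')
print(s['wrist_force'],s['wrist_torque'],s['position'])
move([470.3,113.9,93],26.34)
E
```

```text
position: [470.4, 114.2, 104.8]
wrist_force: [0.6, -0.2, -1.6]
position: [470.1, 114.1, 94.4]
wrist_force: [0.5, -0.6, -1.1]
[ 0.50446282 -0.62761294 -1.05450861] [-2.71738498e-02 -8.12225935e-06  1.48652015e-02] [470.10541465 114.14487866  94.42992106]
az 26.37140796083216 pos [470.4 114.2  94.8] clock 13.25 j [ 0.13 -0.11  2.14  0.    1.11  1.23]
shift [ 0.005  0.036 -0.004] turn [-0.024  0.006 -0.024]
```

View pics/w12c.png

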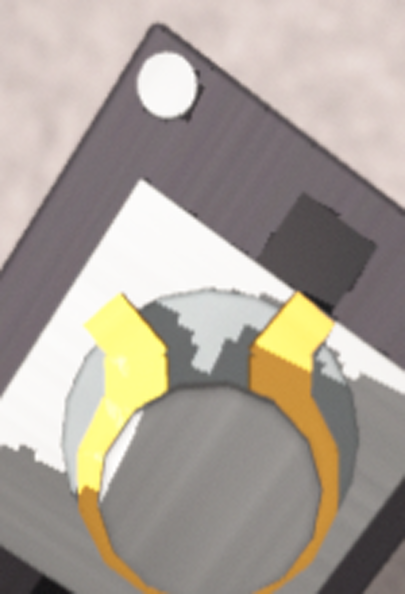

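View pics/s12c.png

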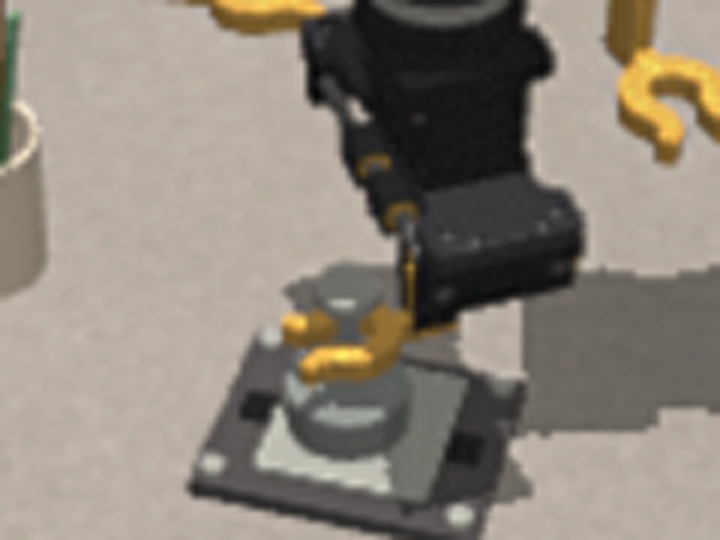

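```bash
python3 -m jog '[0,0.03,0,0,0,0,0,0.03,0,0,0,0]'|grep -E 'pos|force';python3 -m jog '[0,0.02,0,0,0,0,0,0.02,0,0,0,0]'|grep -E 'pos|force';python3 -m jog '[0,0.02,0,0,0,0,0,0.02,0,0,0,0]'|grep -E 'pos|force'; python3 -c "
from h import *
print(readout.read_state()['wrist_torque'])"
```

```text
position: [470.3, 114.2, 93.2]
wrist_force: [-0.2, 0.5, -1.3]
position: [470.3, 114.2, 92.1]
wrist_force: [-0.6, -0.2, -1.4]
position: [470.2, 114.2, 91.0]
wrist_force: [1.0, -1.0, -0.5]
[-0.01840098  0.06491158  0.03649503]
```

```bash
python3 -m jog '[0,0.02,0,0,0,0,0,0.02,0,0,0,0]'|grep -E 'pos|force';python3 -m jog '[0,0.02,0,0,0,0,0,0.02,0,0,0,0]'|grep -E 'pos|force'; python3 -c "
from h import *
print(readout.read_state()['wrist_torque'])"
```

```text
position: [470.1, 114.1, 89.8]
wrist_force: [0.1, -0.1, -0.7]
position: [470.0, 114.2, 88.7]
wrist_force: [0.4, 0.9, -1.2]
[-0.00488147 -0.0704167  -0.01428278]
```

```bash
for k in a; do python3 -m jog '[0,0.03,0,0,0,0,0,0.03,0,0,0,0]'|grep -E 'pos|force';python3 -m jog '[0,0.03,0,0,0,0,0,0.03,0,0,0,0]'|grep -E 'pos|force';python3 -m jog '[0,0.03,0,0,0,0,0,0.03,0,0,0,0]'|grep -E 'pos|force';done
python3 - <<'E'
from h import *
s=readout.read_state();print(s['wrist_torque'])
snap('side','s13');crop('s13',220,170,340,260,6,'s13c')
E
```

```text
position: [470.0, 114.1, 86.9]
wrist_force: [0.4, 0.4, -1.6]
position: [470.0, 114.1, 85.3]
wrist_force: [0.7, 0.2, -2.0]
position: [470.0, 114.1, 83.6]
wrist_force: [0.1, -0.9, -1.7]
[-0.04283619 -0.10486797 -0.0060314 ]
```

View pics/s13c.png

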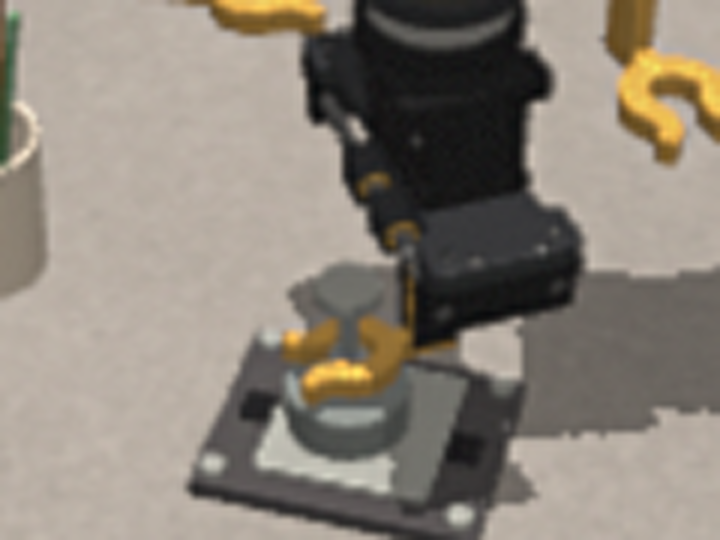

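Still free of contact around the shoulder. Lowering further.

```bash
for k in a; do python3 -m jog '[0,0.03,0,0,0,0,0,0.03,0,0,0,0]'|grep -E 'pos|force';python3 -m jog '[0,0.03,0,0,0,0,0,0.03,0,0,0,0]'|grep -E 'pos|force';python3 -m jog '[0,0.03,0,0,0,0,0,0.03,0,0,0,0]'|grep -E 'pos|force';python3 -m jog '[0,0.02,0,0,0,0,0,0.02,0,0,0,0]'|grep -E 'pos|force';done
python3 - <<'E'
from h import *
s=readout.read_state();print(s['wrist_torque'])
E
```

```text
position: [469.9, 114.1, 82.0]
wrist_force: [1.2, 0.5, -1.0]
position: [470.0, 114.0, 80.4]
wrist_force: [0.6, -0.9, -2.1]
position: [469.9, 114.0, 78.7]
wrist_force: [0.9, 0.3, -2.0]
position: [470.0, 114.0, 77.6]
wrist_force: [0.5, 0.2, -1.5]
[-0.04064365 -0.14098528 -0.02091806]
```

```bash
python3 -m jog '[0,0.02,0,0,0,0,0,0.02,0,0,0,0]'|grep -E 'pos|force';python3 -m jog '[0,0.02,0,0,0,0,0,0.02,0,0,0,0]'|grep -E 'pos|force';  python3 -m jog '[0,0.01,0,0,0,0,0,0.01,0,0,0,0]'|grep -E 'pos|force';  python3 - <<'E'
from h import *
s=readout.read_state();print(s['wrist_torque'])
E
```

```text
position: [469.9, 114.0, 76.4]
wrist_force: [0.9, -0.5, -1.0]
position: [470.0, 114.0, 75.3]
wrist_force: [1.7, -0.6, -1.0]
position: [469.9, 114.0, 74.8]
wrist_force: [0.4, -0.3, -1.9]
[-0.11692142 -0.14642054 -0.04231429]
```

```bash
python3 -m jog '[0,0.01,0,0,0,0,0,0.01,0,0,0,0]'|grep -E 'pos|force';python3 -m jog '[0,0.01,0,0,0,0,0,0.01,0,0,0,0]'|grep -E 'pos|force';  python3 -m jog '[0,0.01,0,0,0,0,0,0.01,0,0,0,0]'|grep -E 'pos|force';  python3 - <<'E'
from h import *
s=readout.read_state();print(s['wrist_torque'])
E
```

```text
position: [470.0, 114.0, 74.3]
wrist_force: [0.6, -0.9, 0.0]
position: [470.0, 114.0, 74.3]
wrist_force: [-2.3, -0.3, 3.6]
position: [470.0, 114.0, 74.3]
wrist_force: [-2.8, -1.2, 5.6]
[-0.19096785  0.34659929 -0.01384726]
```

```bash
python3 -m jog '[0,0,0,0,0,0,0,0,0,0,0,0]'|grep -E 'pos|force'
python3 - <<'E'
from h import *
snap('wrist','w14');crop('w14',180,60,370,320,2.2,'w14c')
snap('side','s14');crop('s14',220,170,340,260,6,'s14c')
E
```

```text
position: [470.0, 114.0, 74.3]
wrist_force: [-1.0, -0.4, 1.8]
```

View pics/w14c.png

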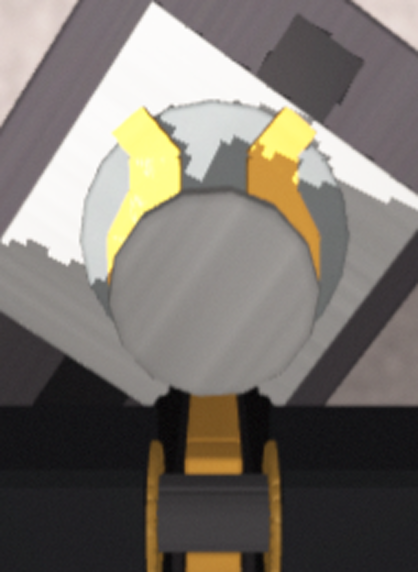

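View pics/s14c.png

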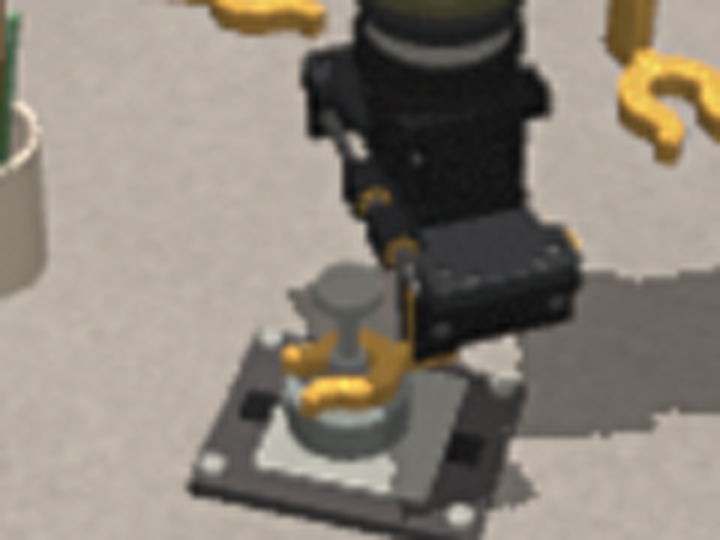

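```bash
python3 - <<'E'
from h import *
np.set_printoptions(precision=3,suppress=True)
q=load('w14');d=q['d']
for x,y in((135,130),(155,170),(290,130),(270,165),(312,240),(120,240),(210,125)):
    u,v=int(180+x/2.2),int(60+y/2.2); print(x,y,at_d(q,u,v,d[v,u]))
E
python3 -m jog '[0,0.01,0,0,0,0,0,0.02,0,0,0,0,0,0.02,0,0,0,0]'|grep -E 'pos|force'
```

```text
135 130 [521.782 157.205  50.829]
155 170 [516.61  150.187  52.638]
290 130 [535.512 129.559  53.447]
270 165 [527.66  129.858  52.513]
312 240 [518.014 115.161  52.502]
120 240 [500.351 150.601  52.011]
210 125 [529.629 144.306  41.428]
position: [470.1, 114.0, 74.3]
wrist_force: [-5.3, -1.1, 8.8]
```

```bash
python3 -m jog '[0,-0.01,0,0,0,0,0,-0.01,0,0,0,0]'|grep -E 'pos|force'; python3 -m jog '[0,0,0,0,0,0,0,0,0,0,0,0,0,0,0,0,0,0,0,0,0,0,0,0]' 0.4; python3 -m jog '[0,-0.2,-0.1,0,0,0,0,-0.5,-0.2,0,0,0,0,-0.9,-0.3,0,0,0,0,-1.4,-0.4,0,0,0,0,-1.9,-0.5,0,0,0,0,-2.2,-0.5,0,0,0,0,-2.2,-0.5,0,0,0]'
python3 - <<'E'
from h import *
snap('wrist','w15')
snap('side','s15');crop('s15',220,170,340,260,6,'s15c')
E
```

```text
position: [470.0, 114.0, 74.4]
wrist_force: [0.4, -0.3, -1.5]
clock: 18.1
position: [470.0, 114.0, 74.3]
tcp_rot: [[0.444, -0.001, 0.896], [-0.896, 0.002, 0.444], [-0.002, -1.0, 0.0]]
wrist_force: [0.3, -0.2, -0.1]
grip_width: 35.2
clock: 18.8
position: [449.3, 102.9, 187.5]
tcp_rot: [[0.444, 0.005, 0.896], [-0.896, 0.003, 0.444], [-0.0, -1.0, 0.006]]
wrist_force: [0.8, 0.1, -1.1]
grip_width: 37.7
```

View pics/w15.png

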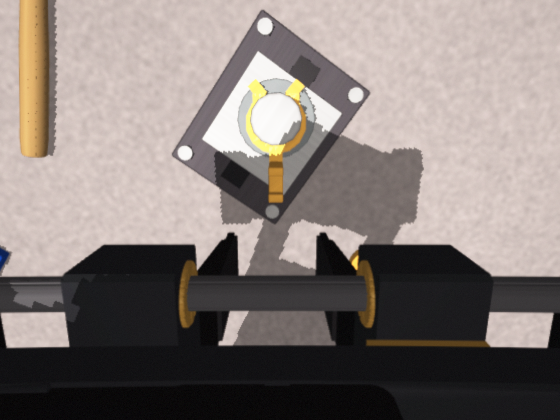

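View pics/s15c.png

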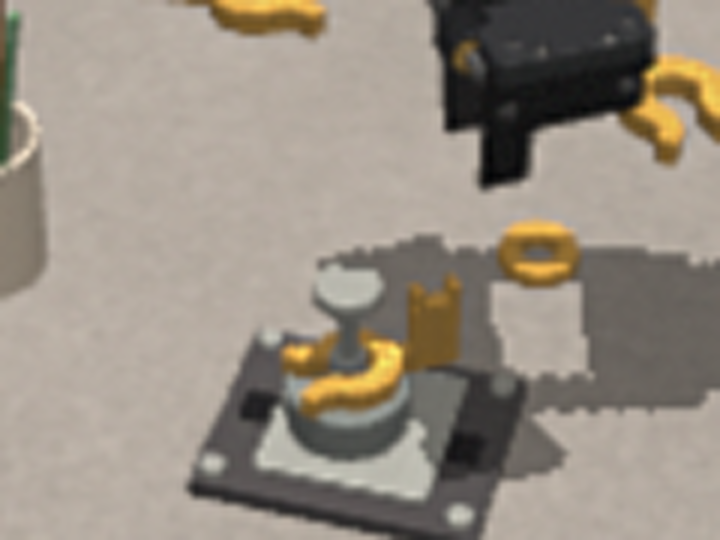

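Run:
```python
from h import *
np.set_printoptions(precision=3,suppress=True)
P,us,vs=collar('w15',(np.eye(3),np.zeros(3)))
k=(us>235)&(us<320)&(vs>75)&(vs<160)&(P[:,2]>45)&(P[:,2]<60);P=P[k]
for i in range(4):
    A=np.c_[P[:,:2]-[508,132],np.ones(len(P))];x,*_=np.linalg.lstsq(A,P[:,2],rcond=None);r=P[:,2]-A@x;P=P[abs(r)<1.5]
print('slope,top z',x,r.std(),len(P))
snap('top','t15');crop('t15',100,60,480,345,2.1,'t15c')
```

```text
slope,top z [-0.001  0.001 52.73 ] 0.6390562805652086 1199
```

View pics/t15c.png

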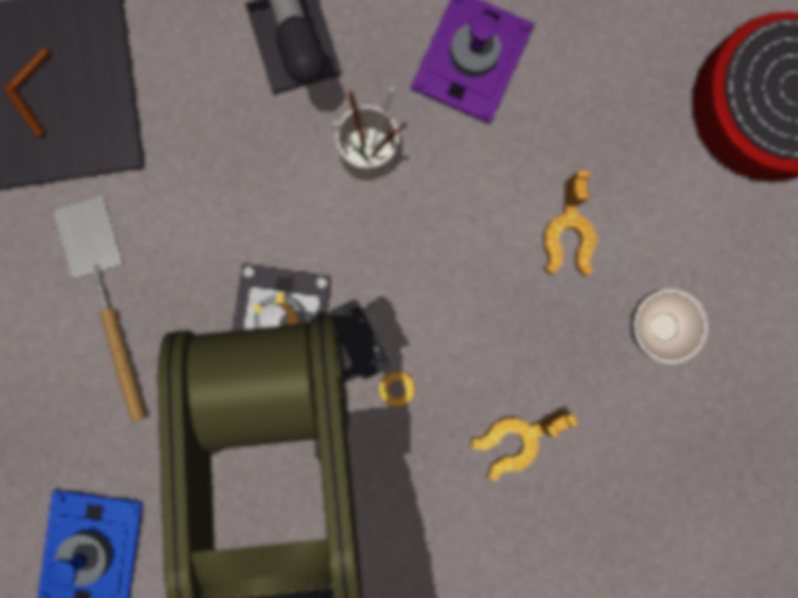

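The rest lies flat with its top at about 52 mm, nothing else on the bench has moved, and the gripper is clear. I'm handing in.

```bash
python3 -c "
from bench import sign_off
print(sign_off())"
```

```text
the job is handed in; nothing more can be done
None
```

The smallest rest is on the post, fully home and flat on the flange. I let go of it and handed the job in at about 19 s; no verdict came back.

**What I did:** I gripped the rest by its tab, slid it through its gap onto the neck and lowered it over the shoulder in steps of about 0.5–1.5 mm. I met no contact until the flange. It touched at tool height 74.3 mm, as the 34.3 mm grip offset predicted. I pressed it home with readings up to about 9 N vertically (10 N in all), eased off, then opened and withdrew.

**Last checks:**
- **Seating:** the wrist-camera depth shows the collar's top at 52.7 mm. That should be 52 mm, and this camera reads about 1 mm high. The slope is about 0.001 rad.
- **Clearance:** the gripper is clear of the rest and post, and the ring, cup, paddle and dish look unmoved in the top view.

**What went wrong or disagreed:**
- **Stray move:** I sent a mistaken 15 mm downward move while first holding the rest on the bench. It pressed the fingertips and rest onto the bench at about 49 N vertically (54 N in all) for a moment. That is above the 40 N limit for the arm or gripper body, though it was the fingers and rest that touched. The rest slid in the grip, so I set it down and re-gripped before carrying on.
- **Side camera:** before I approached the post, it put the post about 6 mm off to one side of where the other two cameras had it. I trusted those two, and the fit showed they were right.

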